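# Tap the red valve for microphony

## Robot

A 6-joint arm with a two-finger parallel gripper is mounted at the origin on the work surface. World frame = base frame: x ahead of the robot, y to its left, z up, the work surface at z = 0. Lengths are in m, angles in rad, forces in N, time in s.
With the tool pointing down it reaches from about 0.375 to 0.75 m from the base axis. Payload 9 kg.
Tool frame: the origin (TCP) lies on the front face of the gripper's body, between the roots of the fingers; the fingertips stand 73 mm ahead of it and the grasp point (between the pads) lies 54 mm ahead of it; z points along the fingers, y is the line along which they close (so a half turn about z gives the same grasp; the last joint's range is limited). The gripper opens to 85 mm and grips with 20 to 120 N. Pads are 22 mm wide; open, the fingers measure 114 mm over their backs; the gripper's body (76 mm by 85 mm) begins 54 mm behind the grasp point. The pads swing forward as they close: fully open they stand 13 mm farther back than shut.
Start: joints at [-1.332, 0.104, 0.097, 1.564, 0, 1.353], TCP at [0.265, -0.539, 0.304] pointing down, gripper open.
Joint ranges: [-2.99, 2.99], [-0.84, 1.86], [-1.1, 1.16], [-1.84, 2.11], [-1.51, 1.56], [-3.14, 3.14]. Speed limits (rad/s): [2.22, 2.22, 2.57, 3.14, 3.14, 3.14].

## Interface

Orientations are given as a 3x3 rotation matrix whose columns are the frame's x, y, z axes.
In Python, from plant import readout, imaging, workorder, spotter gives the robot as it stands. The module is installed in compiled form; this text tells all that it offers.
- The arm moves only by the tool play_rows, never from a script. Its argument "steps" is a list of rows, each an object of numbers: "ax", "ay", "az": the turn, a rotation vector about the tool's x, y, z in units of 5 degrees (1.0 is 5 degrees); "dx", "dy", "dz": the shift along the tool's x, y, z in units of 30 mm (1.0 is 30 mm); "gripper": the finger opening in mm, from 0 to 85.4. A call has 1 to 12 rows; each row shifts and turns the commanded pose from where the row before left it, along the tool's axes as they then stand; what a row does not reach is not made up. A row lasts 1/12 s, in which the tool goes at most 41.7 mm and 7.16 degrees, less where a joint would pass 70% of its speed; a pose out of reach is approached as far as the arm can. A call is refused whole if a number of a shift passes 1 or a number of a turn 1, either way. A call with a gripper value outside its range is refused whole. The fingers move at their own pace and stop on an object; the grip force is fixed at half the most. Time passes only in rows, so rows that do not move let the fingers close. It gives the time, the measured TCP pose, the force, the opening and the grip force at its end, in the units of the state.
- readout.state(): the state, without advancing time (a new reading comes with each control period).
- imaging.grab_frame(name): name is "side" or "top"; returns the picture (480x640x3 uint8, red, green, blue); there is no depth.
- imaging.camera_model(name): a dict with "K" (3x3 intrinsics, pixels), "dist" ([k1, k2, p1, p2, k3] as OpenCV has them; the pictures are not rectified), "T" (4x4, takes a point from camera to world coordinates). Camera axes: x right, y down, z forward; pixel columns grow to the right and rows downward; lengths in m; the calibration is good to about 2 mm. A picture is of the moment at which its call begins. camera_model takes no time and is no camera call.
- workorder.job_done(): hands the job in; it is judged then, once.
Trained networks look in the newest picture that a camera, given by its name, has taken for a name from the list of things; names that differ only in an ending like _2 or _b are one class to them, and where a whole thing is asked for, a point or a joint stands for the part that bears it (a point fixed in the world has none). Each returns a list of dicts, best first, with "confidence" (0 to 1); they miss things now and then, are a little off and sometimes report something else, mostly with a low value. They report only what shows in the picture. A call takes as long as a camera call.
- spotter.regions_of(thing, camera): "pixels" (480x640 bool, what is visible of it).
- spotter.mark_of(thing, camera): "location" ([x, y, z] in m, in world coordinates, good to about 4 mm: a listed point, or the origin of a listed thing).
The state is a dict: "t": time; "joint_pos": joint angles; "qvel": joint speeds; "tau": joint torques, N m; "position": TCP position; "eef_rot": TCP orientation; "contact_force": force on the tool from outside, world axes, zero at the start; "wrist_torque": the same for the moment, N m; "width": finger opening in m; "grasp_force": force on a finger pad.
Only numpy, scipy, OpenCV 4.12 (cv2) and the standard library are available. Lean on these libraries where they do the work, as an engineer would, in place of code of your own. Each camera call takes 0.05 s, during which the arm holds its last target. There are 200 camera calls.

## Task

Check the red-painted valve in the wooden rack for microphony: with the fingertips, tap it lightly on its top so that it dips a few millimetres on its sprung holder, without driving it down to the stop, then let it spring back up and withdraw the hand at least 10 cm from it. Do not pull it upward, and touch nothing else: not the other valves, the rack, the crystal or the copper coil.

Things in the scene. Friction and masses are not known exactly. Their poses are not given: they have to be found in the camera images.
- red_valve: The valve to tap: bulb painted red, 41 mm across, black base 34 mm across, brass top cap 14 mm across and 10 mm tall; 115 mm tall in all. Stands upright in one of the rack's three holes. Origin at the centre of its underside, inside the hole, 35 mm above the bench; z up. It moves only up and down on its sprung holder: 0.8 N per mm of dip, stop at 14 mm (about 11 N), and it springs back when let go. A light tap is a dip of 2 to 12 mm.
- red_valve_top (a point): Centre of the flat top of the red valve's brass cap, 150 mm above the bench when the valve stands at rest.
- grey_valve: A valve 41 mm across the bulb and 115 mm tall, black base 34 mm across, the same shape and sprung holder as the red one but with a grey-painted bulb; also with a brass cap whose top is 150 mm above the bench. Leave alone. Origin at the centre of its underside, 35 mm above the bench.
- clear_valve: A valve 41 mm across the bulb and 115 mm tall, black base 34 mm across, the same shape and sprung holder as the red one but with a clear glass bulb, dark metal inside; also with a brass cap whose top is 150 mm above the bench. Leave alone. Origin at the centre of its underside, 35 mm above the bench.
- rack: Fixed wooden rack, 100 mm (its x) by 300 mm (its y), 70 mm high, with three round 41 mm holes in a row along its y, 90 mm apart; one valve stands in each, in any order. Origin at the centre of its underside on the bench.
- crystal: Loose brass crystal holder standing on the bench before the rack, 14 x 32 x 34 mm high. Leave alone. Origin at the centre of its underside.
- coil: Loose coil of copper tube lying flat on the bench beyond the rack, 76 mm across, 32 mm high. Leave alone. Origin at the centre of its underside.

How it is judged:
By the outcome, as a careful person would: the job done as asked, in the order asked, and still so for the second after the job is handed in, with the robot touching nothing.
It also fails if it takes over 32 s, if anything falls off the work surface, if the arm or the gripper's body presses on something with over 40 N, if the wrist force passes 120 N, or if a joint passes its speed limit or range.

## Working session

There is one attempt and no reset: what is moved stays moved. The work goes in short steps, Python scripts to look and compute and a tool call to move; the robot and the scene stay as the last step left them, time stands still between calls to the robot, and variables do not carry over. Pictures are saved under pics/ and viewed, at most 10 in all, crops included, and the job is handed in when it is done.

Besides the shell and the picture viewer there is one more tool, called after ">>>" as name(argument=value, ...) on one line, values as JSON. play_rows: Moves the arm, as the interface text tells. Its arguments: {"type":"object","properties":{"steps":{"type":"array"}},"required":["steps"]}

```bash
mkdir -p pics
python3 - <<'E'
from plant import readout, imaging, spotter
import cv2,numpy as np
for c in("side","top"):
    im=imaging.grab_frame(c); cv2.imwrite(f"pics/{c}0.png",im[:,:,::-1])
    m=imaging.camera_model(c); print(c,m["T"].round(3).tolist())
    for t in("red_valve_top","red_valve","grey_valve","clear_valve","rack","crystal","coil"):
        print(t,[(np.round(d["location"],4).tolist(),round(d["confidence"],2)) for d in spotter.mark_of(t,c)[:2]])
s=readout.state(); print(s["t"],s["position"],s["eef_rot"],s["contact_force"],s["width"])
E
```

```text
side [[-0.946, -0.25, 0.207, 0.422], [-0.324, 0.693, -0.645, 0.528], [0.018, -0.677, -0.736, 0.62], [0.0, 0.0, 0.0, 1.0]]
red_valve_top [([0.5504, 0.2346, 0.1526], 0.63)]
red_valve [([0.5525, 0.2399, 0.038], 0.84)]
grey_valve [([0.5335, 0.0658, 0.0345], 0.73)]
clear_valve [([0.5385, 0.1471, 0.0343], 0.7)]
rack [([0.5385, 0.1524, -0.0012], 0.72)]
crystal [([0.4223, 0.1, -0.0025], 0.67)]
coil [([0.6646, 0.2423, 0.0007], 0.74), ([0.5539, 0.2386, 0.0374], 0.36)]
top [[0.011, -0.986, 0.169, 0.459], [-1.0, -0.009, 0.012, 0.047], [-0.011, -0.169, -0.986, 0.803], [0.0, 0.0, 0.0, 1.0]]
red_valve_top [([0.5486, 0.2397, 0.1504], 0.9), ([0.5497, 0.2395, 0.0334], 0.24)]
red_valve []
grey_valve [([0.5299, 0.0572, 0.0357], 0.73)]
clear_valve [([0.5428, 0.15, 0.0306], 0.67)]
rack [([0.5428, 0.151, 0.0023], 0.64)]
crystal [([0.4257, 0.0975, 0.0029], 0.53)]
coil [([0.551, 0.2388, 0.1521], 0.74), ([0.6673, 0.2402, 0.0037], 0.62)]
0.8 [ 0.2646572  -0.53851473  0.30395588] [[ 8.97468287e-01  4.41078988e-01  2.85057536e-05]
 [ 4.41078986e-01 -8.97468273e-01 -1.64082833e-04]
 [-4.67904804e-05  1.59832428e-04 -9.99999986e-01]] [-0.84944778 -0.07959273  0.21056745] 0.08537989701213261
```

View pics/side0.png

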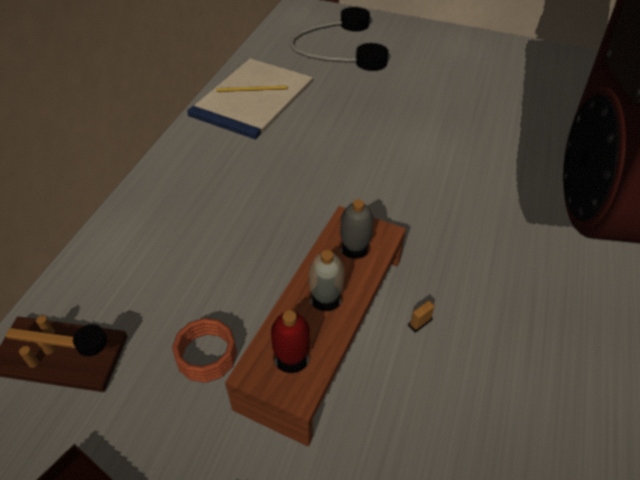

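View pics/top0.png

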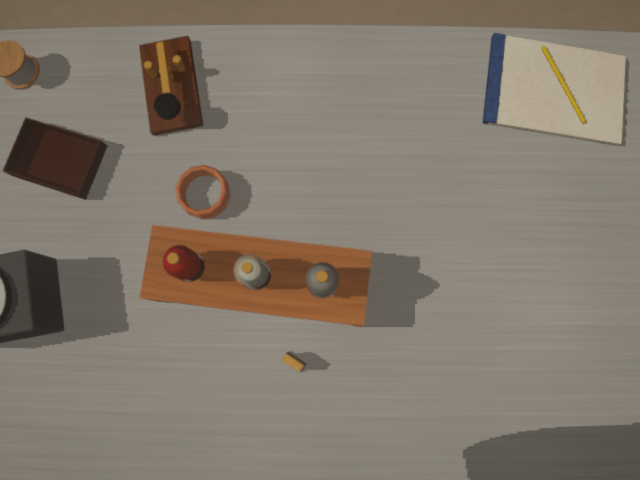

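The side view shows the red valve at the near end of the rack (cap about (289,317)). In the top view its cap is at about (173,258). The large dark object on the right of the side view could be in the way, so I'll locate it and refine the cap.

Run:
```python
from plant import imaging
import cv2,numpy as np
M={c:imaging.camera_model(c) for c in("side","top")}
def ray(c,uv):
    m=M[c];p=cv2.undistortPoints(np.array([[uv]],float),np.array(m["K"]),np.array(m["dist"]))[0,0]
    T=np.array(m["T"]);return T[:3,3],T[:3,:3]@np.r_[p,1]
def at(c,uv,z):
    o,d=ray(c,uv);return (o+d*(z-o[2])/d[2]).round(3)
C={}
for c in M:  # cap: orange pixels near the seen cap
    im=cv2.imread(f"pics/{c}0.png"); h=cv2.cvtColor(im,cv2.COLOR_BGR2HSV)
    u,v={"side":(289,317),"top":(173,258)}[c]
    k=((h[...,0]>8)&(h[...,0]<25)&(h[...,2]>110)).astype(np.uint8); k[:v-12]=0;k[v+12:]=0;k[:,:u-12]=0;k[:,u+12:]=0
    y,x=np.nonzero(k);C[c]=(x.mean(),y.mean());print(c,C[c],x.min(),x.max(),y.min(),y.max(),at(c,C[c],.147))
A=[ray(c,C[c]) for c in C]
S=np.zeros((3,3));b=np.zeros(3)
for o,d in A:
    d=d/np.linalg.norm(d);P=np.eye(3)-np.outer(d,d);S+=P;b+=P@o
print("cap centre",np.linalg.solve(S,b).round(4))
print("dark thing base side",at("side",(570,230),0),at("side",(640,242),0),"top edge if z=.3",at("side",(625,10),.3), at("side",(540,30),0))
print("top left box",at("top",(60,300),0),at("top",(60,300),.15), "shadow",at("top",(470,440),0),at("top",(320,479),0))
```

```text
side (np.float64(288.91764705882355), np.float64(315.88235294117646)) 284 294 311 320 [0.55  0.237 0.147]
top (np.float64(168.23222748815166), np.float64(256.07582938388623)) 161 178 246 269 [0.552 0.243 0.147]
cap centre [0.5498 0.241  0.1526]
dark thing base side [ 0.239 -0.144  0.   ] [ 0.133 -0.155  0.   ] top edge if z=.3 [ 0.269 -0.253  0.3  ] [ 0.326 -0.789  0.   ]
top left box [0.505 0.446 0.   ] [0.497 0.372 0.15 ] shadow [ 0.317 -0.149  0.   ] [0.263 0.06  0.   ]
```

>>> play_rows(steps=[{"az":-1,"dz":-0.2,"gripper":0},{"az":-1,"dz":-0.2,"gripper":0},{"az":-1,"dz":-0.2,"gripper":0},{"az":-1,"dz":-0.2,"gripper":0},{"az":-1,"dz":-0.2,"gripper":0},{"az":-1,"dz":-0.2,"gripper":0},{"az":-1,"dz":-0.2,"gripper":0},{"az":-1,"dz":-0.2,"gripper":0},{"az":-1,"dz":-0.2,"gripper":0},{"az":-1,"gripper":0},{"az":-1,"gripper":0},{"az":-1,"gripper":0}])

```text
schema error: expected keys ax, ay, az, dx, dy, dz, gripper
```

>>> play_rows(steps=[{"az":-0.766,"gripper":0},{"dy":0.8,"gripper":0},{"dy":0.8,"gripper":0},{"dy":0.8,"gripper":0},{"dy":0.8,"gripper":0},{"dy":0.8,"gripper":0},{"dy":0.8,"gripper":0},{"gripper":0},{"gripper":0}])

```text
schema error: expected keys ax, ay, az, dx, dy, dz, gripper
```

Run:
```python
from plant import readout, imaging
import cv2
a=[imaging.grab_frame(c)[:,:,::-1] for c in("side","top")]
cv2.imwrite("pics/b.png",cv2.resize(cv2.hconcat(a),(800,300),interpolation=cv2.INTER_AREA))
s=readout.state();print(s["t"],s["joint_pos"],s["position"],s["eef_rot"],s["contact_force"],s["width"])
```

```text
0.9 [-1.33172241e+00  1.04078282e-01  9.73335133e-02  1.56391778e+00
 -2.89149143e-06  1.35312560e+00] [ 0.26464771 -0.53851173  0.30396187] [[ 8.97492959e-01  4.41028784e-01  2.88706219e-05]
 [ 4.41028783e-01 -8.97492950e-01 -1.30661218e-04]
 [-3.17141785e-05  1.30000298e-04 -9.99999991e-01]] [-0.29723169 -0.29285241 -0.46811627] 0.08534301148081959
```

View pics/b.png

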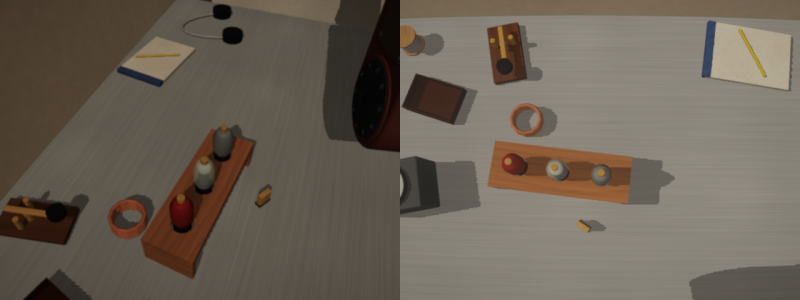

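All keys are required in each row. The scene is unchanged, with the valves and rack as before.

>>> play_rows(steps=[{"ax":0,"ay":0,"az":-1,"dx":0,"dy":0,"dz":-0.2,"gripper":0},{"ax":0,"ay":0,"az":-1,"dx":0,"dy":0,"dz":-0.2,"gripper":0},{"ax":0,"ay":0,"az":-1,"dx":0,"dy":0,"dz":-0.2,"gripper":0},{"ax":0,"ay":0,"az":-1,"dx":0,"dy":0,"dz":-0.2,"gripper":0},{"ax":0,"ay":0,"az":-1,"dx":0,"dy":0,"dz":-0.2,"gripper":0},{"ax":0,"ay":0,"az":-1,"dx":0,"dy":0,"dz":-0.2,"gripper":0},{"ax":0,"ay":0,"az":-1,"dx":0,"dy":0,"dz":-0.2,"gripper":0},{"ax":0,"ay":0,"az":-1,"dx":0,"dy":0,"dz":-0.2,"gripper":0},{"ax":0,"ay":0,"az":-1,"dx":0,"dy":0,"dz":-0.2,"gripper":0},{"ax":0,"ay":0,"az":-1,"dx":0,"dy":0,"dz":0,"gripper":0},{"ax":0,"ay":0,"az":-1,"dx":0,"dy":0,"dz":0,"gripper":0},{"ax":0,"ay":0,"az":-1,"dx":0,"dy":0,"dz":0,"gripper":0}])

```text
t: 1.9
position: [0.2647, -0.5385, 0.3581]
eef_rot: [[0.062, 0.998, 0.0], [0.998, -0.062, -0.0], [-0.0, 0.0, -1.0]]
contact_force: [0.9, 0.2, 0.5]
width: 0.0001
grasp_force: 0.0
```

>>> play_rows(steps=[{"ax":0,"ay":0,"az":-0.766,"dx":0,"dy":0,"dz":0,"gripper":0},{"ax":0,"ay":0,"az":0,"dx":0,"dy":0.8,"dz":0,"gripper":0},{"ax":0,"ay":0,"az":0,"dx":0,"dy":0.8,"dz":0,"gripper":0},{"ax":0,"ay":0,"az":0,"dx":0,"dy":0.8,"dz":0,"gripper":0},{"ax":0,"ay":0,"az":0,"dx":0,"dy":0.8,"dz":0,"gripper":0},{"ax":0,"ay":0,"az":0,"dx":0,"dy":0.8,"dz":0,"gripper":0},{"ax":0,"ay":0,"az":0,"dx":0,"dy":0.8,"dz":0,"gripper":0},{"ax":0,"ay":0,"az":0,"dx":0,"dy":0,"dz":0,"gripper":0},{"ax":0,"ay":0,"az":0,"dx":0,"dy":0,"dz":0,"gripper":0}])

```text
t: 2.65
position: [0.4097, -0.5382, 0.3573]
eef_rot: [[-0.002, 1.0, -0.0], [1.0, 0.002, 0.001], [0.001, -0.0, -1.0]]
contact_force: [0.6, -0.1, -0.0]
width: -0.0
grasp_force: 0.0
```

Run:
```python
from plant import readout, imaging
import cv2
a=[imaging.grab_frame(c)[:,:,::-1] for c in("side","top")]
cv2.imwrite("pics/c.png",cv2.resize(cv2.hconcat(a),(800,300),interpolation=cv2.INTER_AREA))
s=readout.state();print(s["t"],s["joint_pos"],s["position"],s["eef_rot"],s["contact_force"],s["width"])
```

```text
2.75 [-1.11499235e+00  3.75280113e-01  5.06854907e-01  1.70249774e+00
 -2.96115810e-04  4.55836979e-01] [ 0.40828045 -0.53856153  0.35787024] [[ 3.29858891e-05  9.99999948e-01 -3.21618626e-04]
 [ 9.99999999e-01 -3.29912479e-05 -1.66567811e-05]
 [-1.66673908e-05 -3.21618077e-04 -9.99999948e-01]] [-0.67924514 -0.57248872 -0.36406939] 5.176607874449122e-06
```

View pics/c.png

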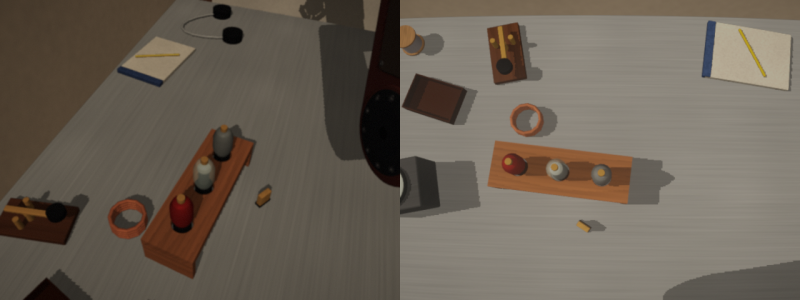

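The "dark thing" moved, so it is the arm itself. The way is clear, so I'll cross over to the valve.

>>> play_rows(steps=[{"ax":0,"ay":0,"az":0,"dx":0.8,"dy":0.4,"dz":0,"gripper":0},{"ax":0,"ay":0,"az":0,"dx":0.9,"dy":0.4,"dz":0,"gripper":0},{"ax":0,"ay":0,"az":0,"dx":0.9,"dy":0.4,"dz":0,"gripper":0},{"ax":0,"ay":0,"az":0,"dx":0.9,"dy":0.4,"dz":0,"gripper":0},{"ax":0,"ay":0,"az":0,"dx":0.9,"dy":0.4,"dz":0,"gripper":0},{"ax":0,"ay":0,"az":0,"dx":0.9,"dy":0.4,"dz":0,"gripper":0},{"ax":0,"ay":0,"az":0,"dx":0.9,"dy":0.4,"dz":0,"gripper":0},{"ax":0,"ay":0,"az":0,"dx":0.9,"dy":0.4,"dz":0,"gripper":0},{"ax":0,"ay":0,"az":0,"dx":0.9,"dy":0.4,"dz":0,"gripper":0},{"ax":0,"ay":0,"az":0,"dx":0.9,"dy":0.4,"dz":0,"gripper":0},{"ax":0,"ay":0,"az":0,"dx":0.9,"dy":0.4,"dz":0,"gripper":0},{"ax":0,"ay":0,"az":0,"dx":0.9,"dy":0.3,"dz":0,"gripper":0}])

```text
t: 3.75
position: [0.5494, -0.2167, 0.3582]
eef_rot: [[0.001, 1.0, 0.001], [1.0, -0.001, -0.001], [-0.001, 0.001, -1.0]]
contact_force: [0.6, -0.8, 0.5]
width: -0.0001
grasp_force: 0.0
```

>>> play_rows(steps=[{"ax":0,"ay":0,"az":0,"dx":1,"dy":0,"dz":0,"gripper":0},{"ax":0,"ay":0,"az":0,"dx":1,"dy":0,"dz":0,"gripper":0},{"ax":0,"ay":0,"az":0,"dx":1,"dy":0,"dz":0,"gripper":0},{"ax":0,"ay":0,"az":0,"dx":1,"dy":0,"dz":0,"gripper":0},{"ax":0,"ay":0,"az":0,"dx":1,"dy":0,"dz":0,"gripper":0},{"ax":0,"ay":0,"az":0,"dx":1,"dy":0,"dz":0,"gripper":0},{"ax":0,"ay":0,"az":0,"dx":1,"dy":0,"dz":0,"gripper":0},{"ax":0,"ay":0,"az":0,"dx":1,"dy":0,"dz":0,"gripper":0},{"ax":0,"ay":0,"az":0,"dx":1,"dy":0,"dz":0,"gripper":0},{"ax":0,"ay":0,"az":0,"dx":1,"dy":0,"dz":0,"gripper":0},{"ax":0,"ay":0,"az":0,"dx":1,"dy":0,"dz":0,"gripper":0},{"ax":0,"ay":0,"az":0,"dx":1,"dy":0,"dz":0,"gripper":0}])

```text
t: 4.75
position: [0.5492, 0.143, 0.3583]
eef_rot: [[0.001, 1.0, 0.001], [1.0, -0.001, -0.0], [-0.0, 0.001, -1.0]]
contact_force: [0.6, -0.2, -0.6]
width: -0.0003
grasp_force: 0.0
```

>>> play_rows(steps=[{"ax":0,"ay":0,"az":0,"dx":1,"dy":0,"dz":0,"gripper":0},{"ax":0,"ay":0,"az":0,"dx":1,"dy":0,"dz":0,"gripper":0},{"ax":0,"ay":0,"az":0,"dx":1,"dy":0,"dz":0,"gripper":0},{"ax":0,"ay":0,"az":0,"dx":0.4,"dy":0,"dz":0,"gripper":0},{"ax":0,"ay":0,"az":0,"dx":0,"dy":0,"dz":0,"gripper":0},{"ax":0,"ay":0,"az":0,"dx":0,"dy":0,"dz":0,"gripper":0}])

```text
t: 5.25
position: [0.5496, 0.2439, 0.358]
eef_rot: [[-0.0, 1.0, 0.0], [1.0, 0.0, -0.001], [-0.001, 0.0, -1.0]]
contact_force: [-0.1, 0.6, 0.0]
width: -0.0001
grasp_force: 0.0
```

>>> play_rows(steps=[{"ax":0,"ay":0,"az":0,"dx":-0.2,"dy":0,"dz":0,"gripper":0},{"ax":0,"ay":0,"az":0,"dx":0,"dy":0,"dz":0.6,"gripper":0},{"ax":0,"ay":0,"az":0,"dx":0,"dy":0,"dz":0.6,"gripper":0},{"ax":0,"ay":0,"az":0,"dx":0,"dy":0,"dz":0.6,"gripper":0},{"ax":0,"ay":0,"az":0,"dx":0,"dy":0,"dz":0.6,"gripper":0},{"ax":0,"ay":0,"az":0,"dx":0,"dy":0,"dz":0.6,"gripper":0},{"ax":0,"ay":0,"az":0,"dx":0,"dy":0,"dz":0.6,"gripper":0},{"ax":0,"ay":0,"az":0,"dx":0,"dy":0,"dz":0,"gripper":0},{"ax":0,"ay":0,"az":0,"dx":0,"dy":0,"dz":0,"gripper":0}])

```text
t: 6.0
position: [0.5494, 0.2369, 0.2495]
eef_rot: [[0.002, 1.0, -0.002], [1.0, -0.002, -0.001], [-0.001, -0.002, -1.0]]
contact_force: [-0.1, 0.1, -0.7]
width: -0.0002
grasp_force: 0.0
```

Run:
```python
from plant import readout, imaging
import cv2
a=imaging.grab_frame("side")[180:400,180:400,::-1];b=imaging.grab_frame("top")[150:370,60:280,::-1]
cv2.imwrite("pics/d.png",cv2.resize(cv2.hconcat([a,b]),(800,400),interpolation=cv2.INTER_CUBIC))
s=readout.state();print(s["t"],s["position"],s["contact_force"])
```

```text
6.1 [0.55020903 0.2376272  0.25143048] [-0.20050287 -0.39419179 -0.35191355]
```

View pics/d.png

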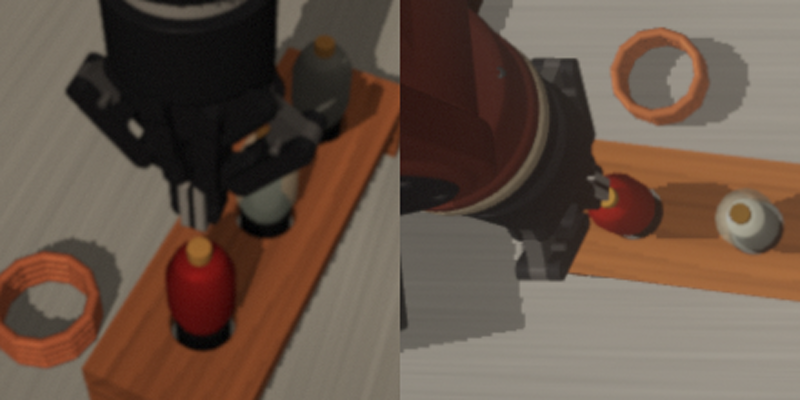

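Both views show the closed fingertips just above the red cap (left half about (195,225) over the cap at (200,245)). The neighbouring valves are clear. I'll come down slowly and watch the force.

>>> play_rows(steps=[{"ax":0,"ay":0,"az":0,"dx":0,"dy":0,"dz":0.3,"gripper":0},{"ax":0,"ay":0,"az":0,"dx":0,"dy":0,"dz":0.3,"gripper":0},{"ax":0,"ay":0,"az":0,"dx":0,"dy":0,"dz":0.2,"gripper":0},{"ax":0,"ay":0,"az":0,"dx":0,"dy":0,"dz":0,"gripper":0},{"ax":0,"ay":0,"az":0,"dx":0,"dy":0,"dz":0,"gripper":0}])

```text
t: 6.52
position: [0.5492, 0.2385, 0.2252]
eef_rot: [[-0.0, 1.0, -0.001], [1.0, 0.0, -0.0], [-0.0, -0.001, -1.0]]
contact_force: [-0.0, -0.1, 0.6]
width: -0.0001
grasp_force: 0.0
```

>>> play_rows(steps=[{"ax":0,"ay":0,"az":0,"dx":0,"dy":0,"dz":0.1,"gripper":0},{"ax":0,"ay":0,"az":0,"dx":0,"dy":0,"dz":0.1,"gripper":0},{"ax":0,"ay":0,"az":0,"dx":0,"dy":0,"dz":0,"gripper":0}])

```text
t: 6.77
position: [0.5499, 0.2386, 0.2197]
eef_rot: [[-0.0, 1.0, 0.001], [1.0, 0.0, 0.0], [0.0, 0.001, -1.0]]
contact_force: [1.1, 1.2, 2.3]
width: -0.0001
grasp_force: 1.1
```

>>> play_rows(steps=[{"ax":0,"ay":0,"az":0,"dx":0,"dy":0,"dz":0.12,"gripper":0},{"ax":0,"ay":0,"az":0,"dx":0,"dy":0,"dz":0,"gripper":0}])

```text
t: 6.93
position: [0.5499, 0.2386, 0.2164]
eef_rot: [[-0.0, 1.0, 0.001], [1.0, 0.0, 0.0], [0.0, 0.001, -1.0]]
contact_force: [0.4, -0.1, 5.0]
width: -0.0002
grasp_force: 2.5
```

The force is 5 N, which is about a 6.5 mm dip, well inside the light-tap range. I'll withdraw straight up.

>>> play_rows(steps=[{"ax":0,"ay":0,"az":0,"dx":0,"dy":0,"dz":-0.2,"gripper":0},{"ax":0,"ay":0,"az":0,"dx":0,"dy":0,"dz":-0.3,"gripper":0},{"ax":0,"ay":0,"az":0,"dx":0,"dy":0,"dz":-0.6,"gripper":0},{"ax":0,"ay":0,"az":0,"dx":0,"dy":0,"dz":-0.8,"gripper":0},{"ax":0,"ay":0,"az":0,"dx":0,"dy":0,"dz":-0.8,"gripper":0},{"ax":0,"ay":0,"az":0,"dx":0,"dy":0,"dz":-0.8,"gripper":0},{"ax":0,"ay":0,"az":0,"dx":0,"dy":0,"dz":-0.8,"gripper":0},{"ax":0,"ay":0,"az":0,"dx":0,"dy":0,"dz":-0.8,"gripper":0},{"ax":0,"ay":0,"az":0,"dx":0,"dy":0,"dz":0,"gripper":0},{"ax":0,"ay":0,"az":0,"dx":0,"dy":0,"dz":0,"gripper":0},{"ax":0,"ay":0,"az":0,"dx":0,"dy":0,"dz":0,"gripper":0}])

```text
t: 7.85
position: [0.5495, 0.2385, 0.369]
eef_rot: [[-0.0, 1.0, -0.001], [1.0, 0.0, -0.0], [-0.0, -0.001, -1.0]]
contact_force: [0.1, 0.7, -0.4]
width: -0.0003
grasp_force: 0.0
```

Run:
```python
from plant import readout, imaging
import cv2
cv2.imwrite("pics/e.png",imaging.grab_frame("side")[:,:,::-1])
s=readout.state();print(s["t"],s["position"],s["contact_force"])
```

```text
7.9 [0.54935962 0.23845319 0.36836007] [ 0.12413403  0.08684617 -0.06139049]
```

View pics/e.png

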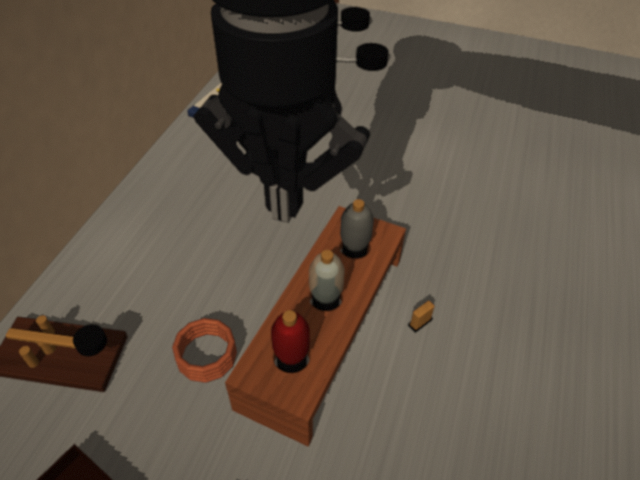

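The red cap is back at (289,317) as at the start. The hand is about 145 mm above it, and nothing else has moved.

```bash
python3 -c "
from plant import workorder
print(workorder.job_done())"
```

```text
the job is handed in; nothing more can be done
None
```

I tapped the red valve once at about 5 N (roughly a 6.5 mm dip), it sprang back to rest, the hand withdrew about 145 mm above it with nothing else moved in the last side picture, and the job is handed in.

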